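# Set the microscope lamp controller to step four and switch on

## Robot

A 7-joint arm with a two-finger parallel gripper is mounted at the origin on a cart in front of the work surface, level with it; the furniture and walls round the work are solid. World frame = base frame: x ahead of the robot, y to its left, z up, the work surface at z = 0. Lengths are in mm, angles in rad, forces in N, time in s.
With the tool pointing down it reaches from about 400 to 875 mm from the base axis. Payload 4.4 kg.
Tool frame: the origin (TCP) lies midway between the tips of the shut fingers; the grasp point (between the pads) lies 19 mm behind it (ctrl.grip_point_offset is the distance from the TCP to the grasp point, in mm); z points along the fingers, y is the line along which they close (so a half turn about z gives the same grasp; the last joint's range is limited). The gripper opens to 85 mm and grips with 20 to 120 N. Pads are 22 mm wide; open, the fingers measure 114 mm over their backs; the gripper's body (76 mm by 85 mm) begins 54 mm behind the grasp point. The pads swing forward as they close: fully open they stand 13 mm farther back than shut.
Start: joints at [1.226, 0.628, 0.038, 1.517, -0.027, 0.996, -0.02], TCP at [178.909, -624.907, 231.313] pointing down, gripper open.
Joint ranges: [-3.06, 3.06], [-0.37, 2.12], [-1.25, 1.32], [0.18, 2.47], [-1.1, 4.24], [0.23, 1.98], [-2.94, 2.94]. Speed limits (rad/s): [2.57, 2.57, 3.14, 3.14, 3.14, 3.14, 3.14].

## Interface

Orientations are given as [roll, pitch, yaw] about the fixed x, y, z axes, in that order (R = Rz(yaw) Ry(pitch) Rx(roll)).
In Python, from cell import ctrl, camrig, read_state gives the robot as it stands (ctrl), with the cameras (camrig) and the readings as plain functions.
- The arm moves only by the shell command python3 nudge.py 'ROWS'. ROWS is a JSON object with one list for each field, all of the same length, 1 to 12, a row being the entries at one place: sx, sy, sz (the shift in normalised numbers (1 is 300 mm)), rx, ry, rz (a rotation vector in normalised numbers (1 is 2 rad)), finger_gap (the finger opening in mm); each row shifts and turns the commanded pose from where the row before left it, along the tool's axes as they then stand; what a row does not reach is not made up. A row lasts 1/10 s, in which the tool goes at most 50 mm and 0.15 rad, less where a joint would pass 70% of its speed; a pose out of reach is approached as far as the arm can. The fingers move at their own pace and stop on an object; the grip force is fixed at half the most. Time passes only in rows, so rows that do not move let the fingers close. It prints the time, the measured TCP pose, the force, the opening and the grip force at its end. Input that does not fit is refused with a message, and nothing moves.
- read_state(): the state, without advancing time (a new reading comes with each control period).
- camrig.get_image(name): name is "scene" or "top" or "wrist"; returns the picture (400x640x3 uint8, blue, green, red); there is no depth.
- camrig.calibration(name): a dict with "fx", "fy", "cx", "cy" (pixels), "k1" (the pictures are not rectified: a ray, as slopes to the right and down, at radius r is drawn at 1 + k1 r^2 times it, then the intrinsics apply), "rvec" (rotation vector, rad) and "tvec" (3), from world to camera coordinates, as OpenCV has them; the wrist camera has in their place "hand_eye" (4x4, takes a point from camera to tool coordinates, whose origin is the TCP and whose axes are the flange's). Camera axes: x right, y down, z forward; pixel columns grow to the right and rows downward; lengths in mm; the calibration is good to about 2 mm. A picture is of the moment at which its call begins: read the wrist's pose just before it. calibration takes no time and is no camera call.
- ctrl.finish_job(): hands the job in; it is judged then, once.
The state is a dict: "clock": time; "qpos": joint angles; "qd": joint speeds; "tau": joint torques, N m; "eef_pos": TCP position; "tool_rot": TCP orientation; "force": force on the tool from outside, world axes, zero at the start; "torque": the same for the moment, N m; "width": finger opening in mm; "gripper_force": force on a finger pad.
Only numpy, scipy, OpenCV 4.12 (cv2) and the standard library are available. Lean on these libraries where they do the work, as an engineer would, in place of code of your own. Each camera call takes 0.05 s, during which the arm holds its last target. There are 200 camera calls.

## Task

On the microscope lamp controller, push the black lever of the rotary selector clockwise with a fingertip, counting the clicks, until it rests in the fourth position after off (off is the red dot at the left end of the scale), and do not go past that position. Only then press the green button right down with a fingertip and let it spring up again. Do not knock, shift or pick up the vial, the pot or the dropper bottle that stand around the controller.

Things in the scene. Friction and masses are not known exactly. Their poses are not given: they have to be found in the camera images.
- controller: Lamp controller: grey box with white top, fixed to the worktop, 130 (x) x 230 (y) x 55 mm high; rounded edges. Origin at the centre of its underside; its x points away from its front, y to its left, z up. Its yaw varies up to 0.4 rad. On top: the selector (left) and the green button (right).
- selector (a joint): Rotary selector, rad: 0 = off, grows clockwise seen from above, end stop 2.618. Detents every 0.436 (25 deg): off (red dot), then 1 to 6 (black ticks); position 4 = 1.745. Starts in off, 1 or 2. In the controller's frame the lever's direction is 1.309 minus this value, counter-clockwise from +x. Resists with about 0.17 N m to half way between positions, then snaps on to the next.
- selector_axis (a point): The selector's axis at the height of the controller's top face (controller frame: x -12, y +40, z 55 mm). A round black hub of radius 16.5 mm stands round it, to 29 mm above the top face.
- lever_tip (a point): Outer end of the selector's black lever, middle of its top edge: 56 mm from the axis, 29 mm above the controller's top face. The lever is a straight upright-sided bar 12 mm wide, running from the hub to this end, with its underside 7 mm and its top 29 mm above the top face; a white line runs along its top. It turns but cannot be lifted.
- lamp_button (a joint): Travel of the green push button, in m: 0 up, 0.006 fully down; a spring returns it, fully down takes about 5 N.
- lamp_button_top (a point): Centre of the top of the green push button, 28 mm across, its top 22 mm above the top face when up, in a black housing 44 mm across and 12 mm high; it is pressed straight down.
- vial: Bystander, loose: clear vial with a blue cap, 29 mm across, 66 mm high, upright left of the controller. Origin at the centre of its underside.
- pot: Bystander, loose: white pot with a white lid, 53 mm across, 62 mm high, upright right of the controller. Origin at the centre of its underside.
- dropper: Bystander, loose: brownish dropper bottle with a dark collar and a red rubber bulb, 36 mm across, 94 mm high, upright behind the controller. Origin at the centre of its underside.

How it is judged (in metres and radians):
On the way, in this order (a step that is already met when the one before it is completed fails the run):
1. the selector rests in the fourth position after off, the button not yet pressed (value of joint selector between 1.645 and 1.845 rad and value of joint lamp_button below 0.0015 m), for 0.3 s.
2. the green button is pressed right down (value of joint lamp_button above 0.0045 m), for 0.05 s.
At the end, for the whole second after the job is handed in: The selector rests in the fourth position after off (joint within 0.1 rad of 1.745), the green button has been pressed and is up again (less than 1.5 mm down), and the vial, pot and dropper bottle stand upright within 20 mm of where they started (all of step 1 and distance of each of vial, pot, dropper from where it was at the start of the episode below 0.02 m and angle between each of vial, pot, dropper's own z axis and vertical below 0.2 rad); the robot touches nothing.
It fails at once if the selector is turned past the fourth position, toward the fifth (beyond 1.95 rad) (value of joint selector above 1.95 rad).
It fails at once if the button is pressed (2 mm or more) while the selector is not in the fourth position (value of joint lamp_button above 0.002 m and (value of joint selector below 1.6 rad or value of joint selector above 1.89 rad)).
It fails at once if the vial, the pot or the dropper bottle is knocked, shifted by more than 20 mm or lifted (distance of any of vial, pot, dropper from where it was at the start of the episode above 0.02 m).
It also fails if it takes over 56 s, if anything falls off the work surface, if the arm or the gripper's body presses on something with over 40 N, if the wrist force passes 120 N, or if a joint passes its speed limit or range.

## Working session

There is one attempt and no reset: what is moved stays moved. The work goes in short steps, Python scripts to look and compute and a shell command to move; the robot and the scene stay as the last step left them, time stands still between calls to the robot, and variables do not carry over. Pictures are saved under pics/ and viewed, at most 10 in all, crops included, and the job is handed in when it is done.

```bash
ls; mkdir -p pics
python3 - <<'E'
from cell import ctrl, camrig, read_state
import cv2
s=read_state();print(s)
for n in ("scene","top"):
    cv2.imwrite(f"pics/{n}0.png",camrig.get_image(n)); print(camrig.calibration(n))
print(camrig.calibration("wrist"))
E
```

```text
cell.py
nudge.py
pics
{'clock': 0.0, 'qpos': array([ 1.22618957,  0.62936013,  0.03848931,  1.51840689, -0.02696643,
        0.99625242, -0.02000891]), 'qd': array([ 0.00171814,  0.00057494, -0.00102592,  0.00016801, -0.00086228,
        0.00024549,  0.00111612]), 'tau': array([-6.80946632e-04, -5.63404155e+01,  1.22657865e+00, -1.93446207e+01,
        1.11044492e-02,  1.04972773e-02,  9.91620482e-06]), 'eef_pos': array([ 178.70265116, -624.29530246,  230.36843887]), 'tool_rot': array([-3.13968649e+00,  8.24705046e-05,  2.78777003e-01]), 'force': array([ 0.04593548, -0.3815351 ,  0.1326716 ]), 'torque': array([ 0.05093239, -0.01445811,  0.02314889]), 'gripper_force': 0.0, 'width': 85.56975865464878}
{'fx': 466.32603560234526, 'fy': 466.32603560234526, 'cx': 315.30821978272195, 'cy': 207.85514690010973, 'k1': -0.07783834554575594, 'rvec': array([ 1.14321744, -2.32641844,  1.01934762]), 'tvec': array([397.13855971, 362.20517357, 847.75116132])}
{'fx': 481.8564272898951, 'fy': 481.8564272898951, 'cx': 312.30103251495103, 'cy': 193.62307887097188, 'k1': -0.08076982405905504, 'rvec': array([ 2.1752548 , -2.14068299,  0.07703838]), 'tvec': array([  32.71729818,  598.02285833, 1059.74524664])}
{'fx': 341.3389465451626, 'fy': 341.3389465451626, 'cx': 319.41080271203094, 'cy': 202.78480914334463, 'k1': -0.008586890353278545, 'hand_eye': array([[ 1.65130727e-03, -9.62988176e-01, -2.69538580e-01,
         6.76194281e+01],
       [ 9.99998620e-01,  1.54066049e-03,  6.22052524e-04,
         2.27402497e-02],
       [-1.83761784e-04, -2.69539235e-01,  9.62989391e-01,
        -1.42490257e+02],
       [ 0.00000000e+00,  0.00000000e+00,  0.00000000e+00,
         1.00000000e+00]])}
```

View pics/top0.png

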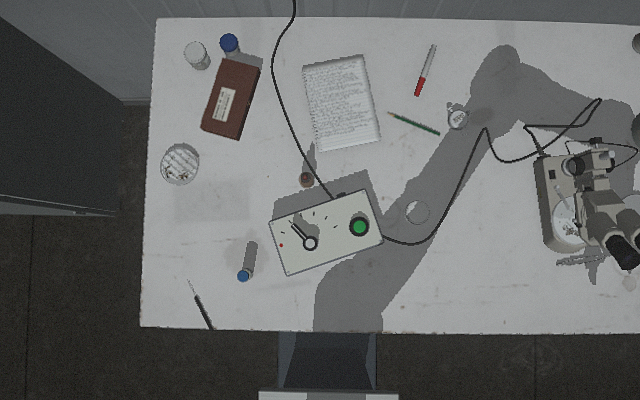

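View pics/scene0.png

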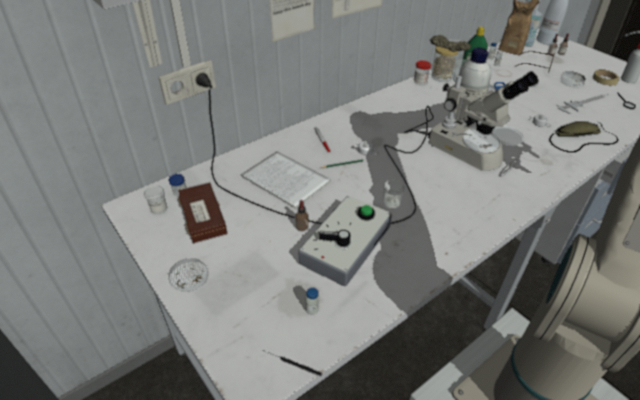

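The top view shows the hub near (311,243), lever pointing up-left to about (291,221), the green button at (359,227) and the red dot at (281,245). The vial cap is at (243,275), the dropper at (306,180) and the pot at (417,211). Next I measure these and enlarge the crop.

```bash
cat > h.py <<'E'
from cell import ctrl, camrig, read_state
import numpy as np, cv2
def ray(name,uv):
    c=camrig.calibration(name);K=np.array([[c['fx'],0,c['cx']],[0,c['fy'],c['cy']],[0,0,1]])
    D=np.array([c['k1'],0,0,0.])
    p=cv2.undistortPoints(np.array([[uv]],float),K,D)[0,0]
    R=cv2.Rodrigues(c['rvec'])[0];return -R.T@c['tvec'],R.T@np.r_[p,1]
def plane(name,uv,z):
    o,d=ray(name,uv);return o+d*(z-o[2])/d[2]
def cross(a,b):
    (o,d),(p,e)=a,b
    A=np.c_[d,-e];t=np.linalg.lstsq(A,p-o,rcond=None)[0]
    x,y=o+d*t[0],p+e*t[1];return (x+y)/2,np.linalg.norm(x-y)
def blob(im,lo,hi,roi):
    x0,y0,x1,y1=roi;h=cv2.cvtColor(im,cv2.COLOR_BGR2HSV)[y0:y1,x0:x1]
    m=cv2.inRange(h,np.array(lo),np.array(hi));ys,xs=np.nonzero(m)
    return np.array([xs.mean()+x0,ys.mean()+y0]),len(xs)
E
python3 - <<'E'
from h import *
T=cv2.imread('pics/top0.png');S=cv2.imread('pics/scene0.png')
g1,n1=blob(T,(50,120,40),(80,255,255),(335,210,385,245));g2,n2=blob(S,(50,120,40),(80,255,255),(350,195,385,225))
print('green',g1,n1,g2,n2,plane('top',g1,77),plane('scene',g2,75),cross(ray('top',g1),ray('scene',g2)))
r1,n=blob(T,(0,120,60),(8,255,255),(272,235,292,255));print('red',r1,n,plane('top',r1,55))
h=cv2.cvtColor(T,cv2.COLOR_BGR2GRAY);m=np.zeros_like(h);m[185:280,262:390]=(h[185:280,262:390]>185)*255
# white face outline
print('vial',plane('top',blob(T,(95,100,40),(125,255,255),(230,262,258,286))[0],66))
crop=lambda im,x0,y0,x1,y1,k:cv2.resize(im[y0:y1,x0:x1],None,fx=k,fy=k,interpolation=cv2.INTER_CUBIC)
a=crop(T,230,160,435,290,3.9);cv2.imwrite('pics/c1.png',a)
b=crop(S,285,180,400,290,5);cv2.imwrite('pics/c2.png',b)
E
```

```text
green [358.90551181 226.25984252] 127 [366.19791667 210.82291667] 96 [523.89427664 -60.26907983  77.        ] [518.10308149 -53.02490079  75.        ] (array([524.65082881, -60.65080125,  65.76085764]), np.float64(1.1277200002590044))
red [280.71428571 245.        ] 7 [480.75193773 108.90630334  55.        ]
vial [412.839005   189.49082694  66.        ]
```

View pics/c1.png

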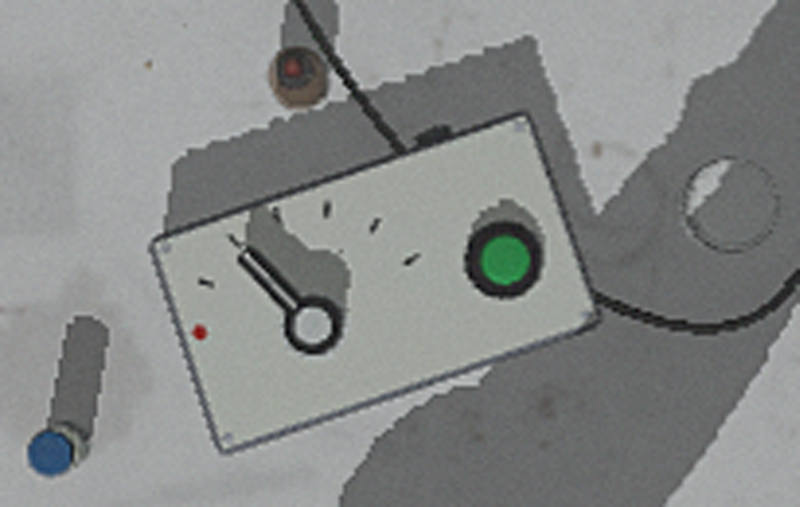

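View pics/c2.png

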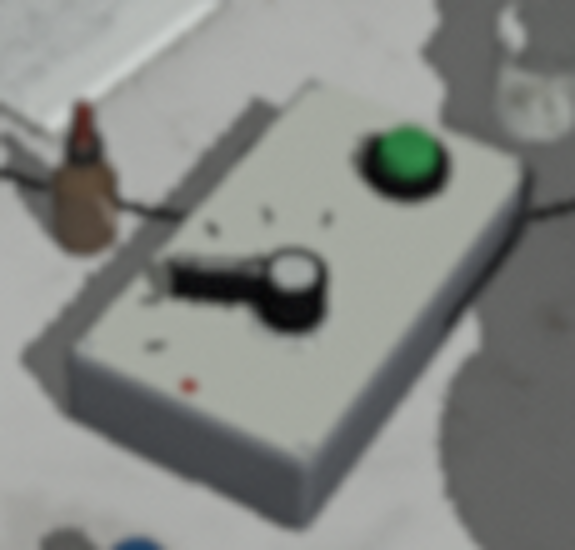

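The crop shows red dot (200,332), ticks 1–6 at (206,282), (235,240), (277,214), (327,209), (376,225), (412,259). The lever tip is at (243,255), close to tick 2, and the corners are clear. The dropper base is about (298,85) and the pot about (732,205).

Run:
```python
from h import *
f=lambda u,v,z:plane('top',((u+.5)/3.9-.5+230,(v+.5)/3.9-.5+160),z)[:2]
C=[f(*p,55) for p in ((155,243),(525,116),(598,318),(222,450))]
for c in C: print(c)
ex=(C[0]+C[1]-C[2]-C[3]);ey=(C[0]-C[1]+C[3]-C[2])
print('yaw',np.arctan2(ex[1],ex[0]),np.arctan2(-ey[0],ey[1]),np.linalg.norm(ex)/2,np.linalg.norm(ey)/2)
yaw=(np.arctan2(ex[1],ex[0])+np.arctan2(-ey[0],ey[1])*2)/3;ctr=np.mean(C,0)
R=np.array([[np.cos(yaw),-np.sin(yaw)],[np.sin(yaw),np.cos(yaw)]])
ax=ctr+R@[-12,40];print('ctr',ctr,'yaw',yaw,'axis',ax,'hub seen',f(313,326,84),'tip',f(243,255,84),'btn',f(505,260,77))
h=f(313,326,84);t=f(243,255,84)-h;print('lever',np.hypot(*t),'sel',1.309-(np.arctan2(t[1],t[0])-yaw))
for p in ((200,332),(206,282),(235,240),(277,214),(327,209),(376,225),(412,259)):
    d=f(*p,55)-(h+ax)/2;print(p,np.hypot(*d),np.arctan2(d[1],d[0]))
print('btn ctrl frame',R.T@(f(505,260,77)-ctr),'dropper',f(298,80,40),'pot',f(732,205,62))
```

```text
[530.87653176 135.12652897]
[606.06765781 -72.90294992]
[ 492.8562242  -114.63836982]
[415.74860553  94.68606245]
yaw 0.34545367743921845 0.34989993541934367 121.33810156112087 222.1368918045379
ctr [511.38725482  10.56781792] yaw 0.3484178494259686 axis [486.4518402   44.06744624] hub seen [485.929508    44.09157245] tip [524.01705584  83.1719358 ] btn [523.82613944 -60.71973339]
lever 54.57046911379581 sel 0.8591547436230715
(200, 332) 64.59407008905498 1.6467082481583242
(206, 282) 65.88333192468461 1.2106957728055008
(235, 240) 65.7243921379168 0.7708924013308353
(277, 214) 66.10306558452035 0.34509574853785857
(327, 209) 65.7370539552175 -0.08863829749455002
(376, 225) 66.06290508575545 -0.5333203674410744
(412, 259) 66.16239595257356 -0.9575010497521373
btn ctrl frame [-12.64688241 -71.25094517] dropper [626.66940107  56.61840008] pot [ 556.92129252 -188.55607215]
```

The manual's scale: shifts go in shares of 300 mm and turns go in shares of 2 rad. Converting my numbers, -38 mm is -0.1267, -25 mm is -0.0833.

```bash
python3 nudge.py '{"sx": [0.05, 0.0833, 0.0833, 0.0833, 0.0833, 0.0833, 0.0833, 0.0833, 0.0833, 0.0833, 0.0833, 0.0833], "sy": [-0.0833, -0.1267, -0.1267, -0.1267, -0.1267, -0.1267, -0.1267, -0.1267, -0.1267, -0.1267, -0.1267, -0.1267], "sz": [0, 0, 0, 0, 0, 0, 0, 0, 0, 0, 0, 0], "rx": [0, 0, 0, 0, 0, 0, 0, 0, 0, 0, 0, 0], "ry": [0, 0, 0, 0, 0, 0, 0, 0, 0, 0, 0, 0], "rz": [0, 0, 0, 0, 0, 0, 0, 0, 0, 0, 0, 0], "finger_gap": [0, 0, 0, 0, 0, 0, 0, 0, 0, 0, 0, 0]}'
```

```text
clock: 1.3
eef_pos: [335.9, -117.5, 231.4]
tool_rot: [3.141, -0.0, 0.278]
force: [2.0, -0.0, 0.6]
width: 0.1
gripper_force: 0.0
```

In the tool's units: 30 mm is 0.1, 28 mm is 0.0933, -0.13 rad is -0.065.

```bash
python3 nudge.py '{"sx": [0.1, 0.1, 0.1, 0.1, 0.1, 0.1, 0.0933, 0, 0, 0, 0, 0], "sy": [-0.0767, -0.08, -0.0767, -0.08, -0.0767, -0.08, -0.08, 0, 0, 0, 0, 0], "sz": [0, 0, 0, 0, 0, 0, 0, 0, 0, 0, 0, 0.0667], "rx": [0, 0, 0, 0, 0, 0, 0, 0, 0, 0, 0, 0], "ry": [0, 0, 0, 0, 0, 0, 0, 0, 0, 0, 0, 0], "rz": [0, 0, 0, 0, 0, 0, 0, -0.065, -0.065, -0.065, -0.055, 0], "finger_gap": [0, 0, 0, 0, 0, 0, 0, 0, 0, 0, 0, 0]}'
cat > go.py <<'E'
from h import *
import sys
from scipy.spatial.transform import Rotation as Ro
x,y,z,yaw=map(float,sys.argv[1:5]);s=read_state()
R=Ro.from_euler('xyz',s['tool_rot']).as_matrix()
print('tool delta',R.T@(np.array([x,y,z])-s['eef_pos']),'rz',-(yaw-s['tool_rot'][2]),'pos',s['eef_pos'],s['tool_rot'])
a=np.array([486.2,44.1]);p=s['eef_pos'][:2]-a;t=s['tool_rot'][2];print('in tool-lever frame r,off',p@[np.cos(t),np.sin(t)],p@[-np.sin(t),np.cos(t)])
E
python3 go.py 490 99 70 0.781
python3 - <<'E'
from h import *
cv2.imwrite('pics/w1.png',camrig.get_image('wrist'))
E
```

```text
clock: 2.5
eef_pos: [492.0, 97.1, 212.7]
tool_rot: [3.139, -0.004, 0.781]
force: [-0.4, -0.2, -0.2]
width: -0.1
gripper_force: 0.0
tool delta [ -0.66254005  -3.06711916 142.64661694] rz -2.274954743419766e-05 pos [492.00407981  97.10349781 212.65444419] [ 3.13942403 -0.00402568  0.78097725]
in tool-lever frame r,off 41.43528294024766 33.55853766191674
```

View pics/w1.png

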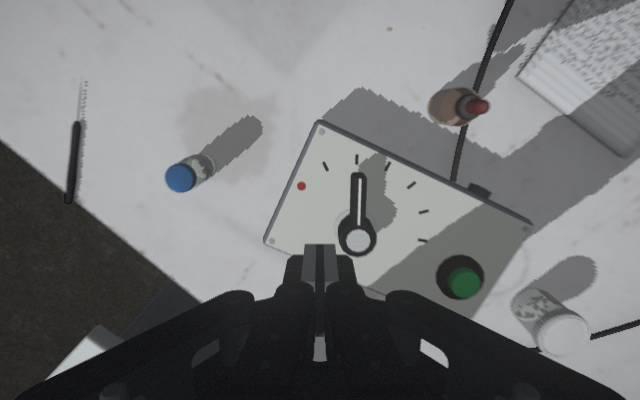

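The wrist view shows the lever (hub 357,240, tip 358,175) parallel to the fingers and on tick 2, so the measurement holds. The fingers sit to its counter-clockwise side, so I descend.

In the tool's units: 40 mm is 0.1333, 30 mm is 0.1.

```bash
python3 nudge.py '{"sx": [0, 0, 0, 0, 0, 0], "sy": [-0.01, 0, 0, 0, 0, 0], "sz": [0.1, 0.1333, 0.1333, 0.0667, 0.04, 0], "rx": [0, 0, 0, 0, 0, 0], "ry": [0, 0, 0, 0, 0, 0], "rz": [0, 0, 0, 0, 0, 0], "finger_gap": [0, 0, 0, 0, 0, 0]}'; python3 go.py 490 99 70 0.781
```

```text
clock: 3.15
eef_pos: [487.4, 98.6, 68.2]
tool_rot: [-3.14, 0.003, 0.779]
force: [0.1, -0.7, -0.9]
width: 0.2
gripper_force: 0.0
tool delta [ 2.12451496  1.58488252 -1.83322887] rz -0.00208000346460524 pos [487.36957448  98.63388126  68.17435951] [-3.14024768e+00  2.56485648e-03  7.78919997e-01]
in tool-lever frame r,off 39.14301765200605 37.98863354653381
```

In the tool's units: 4 mm is 0.0133, 3 mm is 0.01.

```bash
python3 nudge.py '{"sx": [0, 0, 0, 0], "sy": [0.0133, 0.0133, 0.01, 0], "sz": [0, 0, 0, 0], "rx": [0, 0, 0, 0], "ry": [0, 0, 0, 0], "rz": [0, 0, 0, 0], "finger_gap": [0, 0, 0, 0]}';python3 nudge.py '{"sx": [0, 0], "sy": [0.0067, 0], "sz": [0, 0], "rx": [0, 0], "ry": [0, 0], "rz": [0, 0], "finger_gap": [0, 0]}'; python3 nudge.py '{"sx": [0, 0], "sy": [0.0067, 0], "sz": [0, 0], "rx": [0, 0], "ry": [0, 0], "rz": [0, 0], "finger_gap": [0, 0]}'; python3 go.py 490 99 70 0.781
```

```text
clock: 3.55
eef_pos: [497.1, 90.3, 70.1]
tool_rot: [3.14, -0.001, 0.777]
force: [0.1, -0.7, -0.3]
width: 0.3
gripper_force: 0.0
clock: 3.75
eef_pos: [497.7, 89.3, 69.5]
tool_rot: [3.141, -0.0, 0.778]
force: [-0.2, -0.4, -0.3]
width: -0.3
gripper_force: 0.0
clock: 3.95
eef_pos: [499.0, 88.0, 69.3]
tool_rot: [3.141, -0.0, 0.779]
force: [0.9, -0.3, 0.2]
width: 0.1
gripper_force: 0.0
tool delta [  1.35028524 -14.18834825  -0.67491702] rz -0.0024056124042254323 pos [499.00305418  87.9509711   69.32770162] [ 3.14139877e+00 -9.79853341e-05  7.78594388e-01]
in tool-lever frame r,off 39.91014798015274 22.22624464221397
```

In the tool's units: 2 mm is 0.0067.

```bash
for i in 1; do python3 nudge.py '{"sx": [0, 0], "sy": [0.0067, 0], "sz": [0, 0], "rx": [0, 0], "ry": [0, 0], "rz": [0, 0], "finger_gap": [0, 0]}'; python3 nudge.py '{"sx": [0, 0], "sy": [0.0067, 0], "sz": [0, 0], "rx": [0, 0], "ry": [0, 0], "rz": [0, 0], "finger_gap": [0, 0]}'; python3 nudge.py '{"sx": [0, 0], "sy": [0.0067, 0], "sz": [0, 0], "rx": [0, 0], "ry": [0, 0], "rz": [0, 0], "finger_gap": [0, 0]}'; done; python3 go.py 490 99 70 0.781
```

```text
clock: 4.15
eef_pos: [500.4, 86.5, 69.3]
tool_rot: [3.141, -0.0, 0.779]
force: [0.2, 0.1, 0.0]
width: 0.1
gripper_force: 0.0
clock: 4.35
eef_pos: [501.0, 86.0, 69.2]
tool_rot: [-3.14, 0.0, 0.779]
force: [-1.5, 2.0, -0.1]
width: -0.2
gripper_force: 1.6
clock: 4.55
eef_pos: [502.7, 84.6, 69.2]
tool_rot: [-3.141, -0.0, 0.779]
force: [-1.8, 3.8, 0.7]
width: -0.1
gripper_force: 1.7
tool delta [  1.11854958 -19.18842899  -0.73287201] rz -0.0015212956455833426 pos [502.69175581  84.5659921   69.24979207] [-3.14070101e+00 -2.02984868e-04  7.79478704e-01]
in tool-lever frame r,off 40.17415603864644 17.19045411442685
```

In the tool's units: 2 mm is 0.0067, 1 mm is 0.0033, 0.05 rad is 0.025.

```bash
python3 nudge.py '{"sx": [0.0033, 0.0033, 0.0033, 0], "sy": [0.0067, 0.0067, 0.0067, 0], "sz": [0, 0, 0, 0], "rx": [0, 0, 0, 0], "ry": [0, 0, 0, 0], "rz": [0.025, 0.025, 0.025, 0], "finger_gap": [0, 0, 0, 0]}'; python3 nudge.py '{"sx": [0.0033, 0], "sy": [0.0067, 0], "sz": [0, 0], "rx": [0, 0], "ry": [0, 0], "rz": [0.025, 0], "finger_gap": [0, 0]}';  python3 go.py 490 99 70 0.781
```

```text
clock: 4.95
eef_pos: [510.4, 80.2, 69.4]
tool_rot: [3.14, -0.001, 0.626]
force: [0.5, 0.5, -0.9]
width: 0.2
gripper_force: 0.0
clock: 5.15
eef_pos: [511.8, 79.8, 69.4]
tool_rot: [3.141, -0.0, 0.576]
force: [1.0, 1.3, 0.2]
width: 0.1
gripper_force: 0.0
tool delta [ -7.86262313 -27.98298944  -0.60176573] rz -0.20463471668305078 pos [511.84308705  79.8223908   69.42596549] [ 3.14073741e+00 -4.83119277e-04  5.76365283e-01]
in tool-lever frame r,off 40.96841072312514 15.976433921618897
```

Run:
```python
from h import *
a=camrig.get_image('wrist')[60:300,160:560];b=camrig.get_image('scene')[170:300,270:430]
cv2.imwrite('pics/w2.png',np.vstack([a,cv2.resize(b,(400,325))]))
```

```text
(no output)
```

View pics/w2.png

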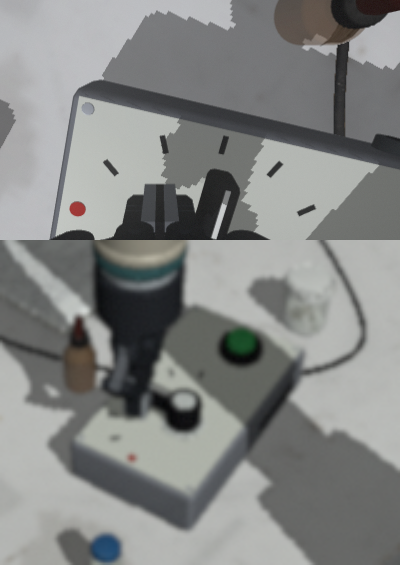

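The lever tip in the wrist crop (222,180) points at tick 3 (224,145), so one click is done. I bring the finger up behind it again, then push the next click.

In the tool's units: 1.4 mm is 0.0047, 0.6 mm is 0.002, 0.058 rad is 0.029.

```bash
python3 nudge.py '{"sx": [0.002, 0.002, 0.002, 0.002, 0], "sy": [0.0047, 0.0047, 0.0047, 0.0047, 0], "sz": [0, 0, 0, 0, 0], "rx": [0, 0, 0, 0, 0], "ry": [0, 0, 0, 0, 0], "rz": [0.029, 0.029, 0.029, 0.029, 0], "finger_gap": [0, 0, 0, 0, 0]}';python3 go.py 517 76 70 0.345; python3 nudge.py '{"sx": [0.0033, 0.0033, 0], "sy": [0.0067, 0.0067, 0], "sz": [0, 0, 0], "rx": [0, 0, 0], "ry": [0, 0, 0], "rz": [0.025, 0.025, 0], "finger_gap": [0, 0, 0]}';python3 go.py 517 76 70 0.345
```

```text
clock: 5.75
eef_pos: [516.0, 76.4, 69.3]
tool_rot: [3.141, 0.0, 0.347]
force: [0.2, -0.4, -0.2]
width: -0.3
gripper_force: 0.0
tool delta [ 0.80155837  0.75037683 -0.68082727] rz 0.0015844872363162121 pos [515.9912271   76.43332702  69.31905072] [3.14137425e+00 5.22223660e-05 3.46584487e-01]
in tool-lever frame r,off 39.00301612298441 20.2910320603401
clock: 6.05
eef_pos: [518.9, 73.6, 69.2]
tool_rot: [-3.141, 0.001, 0.246]
force: [-1.8, 1.6, 0.0]
width: 0.2
gripper_force: 1.1
tool delta [-1.24576429 -2.81024139 -0.75097349] rz -0.0994063320449321 pos [518.89119486  73.57702552  69.24772133] [-3.14137659e+00  5.60402865e-04  2.45593668e-01]
in tool-lever frame r,off 38.877049976472364 20.644230191889363
```

In the tool's units: 2.2 mm is 0.0073, 1 mm is 0.0033, 0.05 rad is 0.025.

```bash
python3 nudge.py '{"sx": [0.0033, 0.0033, 0], "sy": [0.0073, 0.0073, 0], "sz": [0, 0, 0], "rx": [0, 0, 0], "ry": [0, 0, 0], "rz": [0.025, 0.025, 0], "finger_gap": [0, 0, 0]}';python3 nudge.py '{"sx": [0.0017, 0], "sy": [0.004, 0], "sz": [0, 0], "rx": [0, 0], "ry": [0, 0], "rz": [0.0125, 0], "finger_gap": [0, 0]}';python3 go.py 517 76 70 0.345
```

```text
clock: 6.35
eef_pos: [522.9, 68.3, 69.4]
tool_rot: [3.14, -0.001, 0.144]
force: [0.2, -0.2, -0.2]
width: -0.2
gripper_force: 0.0
clock: 6.55
eef_pos: [523.3, 67.8, 69.4]
tool_rot: [3.141, -0.001, 0.12]
force: [-0.5, -0.2, 0.4]
width: 0.0
gripper_force: 0.0
tool delta [-5.21738704 -8.93712374 -0.58788921] rz -0.2247450327371352 pos [523.25235833  67.7530058   69.42205198] [ 3.14094717e+00 -7.99657112e-04  1.20254967e-01]
in tool-lever frame r,off 39.62231001266458 19.03718704398497
```

In the tool's units: -40 mm is -0.1333, -30 mm is -0.1.

```bash
python3 nudge.py '{"sx": [0, 0, 0, 0, -0.1333, 0], "sy": [-0.02, 0, 0, 0, 0, 0], "sz": [0, -0.1, -0.1333, -0.1333, 0, 0], "rx": [0, 0, 0, 0, 0, 0], "ry": [0, 0, 0, 0, 0, 0], "rz": [0, 0, 0, 0, 0, 0], "finger_gap": [0, 0, 0, 0, 0, 0]}'
python3 - <<'E'
from h import *
cv2.imwrite('pics/w3.png',camrig.get_image('wrist'))
E
```

```text
clock: 7.15
eef_pos: [476.8, 69.0, 179.9]
tool_rot: [3.141, 0.005, 0.123]
force: [-0.4, -0.2, -0.9]
width: -0.3
gripper_force: 0.0
```

View pics/w3.png

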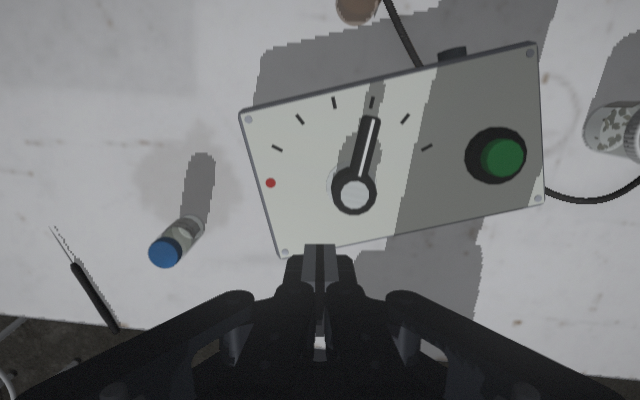

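```bash
python3 go.py 523.9 -60.5 115 0.12
```

```text
tool delta [ 28.18815993 134.40337328  64.71087896] rz 0.002560098313303949 pos [479.61796642  69.4713851  179.75243255] [3.14148883e+00 1.97369302e-03 1.22560098e-01]
in tool-lever frame r,off -3.4309205129720888 25.985748640781722
```

The lever tip (372,118) now points at the fourth tick (372,102). Next I move over the green button.

In the tool's units: 35 mm is 0.1167, 34 mm is 0.1133.

```bash
python3 nudge.py '{"sx": [0.0233, 0.0233, 0.0233, 0.0233, 0, 0, 0, 0, 0], "sy": [0.11, 0.1133, 0.1133, 0.1133, 0, 0, 0, 0, 0], "sz": [0, 0, 0, 0, 0.1, 0.1167, 0.05, 0.0333, 0], "rx": [0, 0, 0, 0, 0, 0, 0, 0, 0], "ry": [0, 0, 0, 0, 0, 0, 0, 0, 0], "rz": [0, 0, 0, 0, 0, 0, 0, 0, 0], "finger_gap": [0, 0, 0, 0, 0, 0, 0, 0, 0]}'; python3 go.py 523.9 -60.5 77 0.12
```

```text
clock: 8.1
eef_pos: [526.1, -60.8, 88.0]
tool_rot: [-3.141, 0.002, 0.122]
force: [-0.2, -0.2, 0.3]
width: -0.1
gripper_force: 0.0
tool delta [-2.11666546 -0.52922041 10.9614239 ] rz 0.002170164345809966 pos [526.08964662 -60.77023983  87.95653134] [-3.14105898e+00  2.16514285e-03  1.22170164e-01]
in tool-lever frame r,off 26.812162104227227 -108.94980070218638
```

In the tool's units: 5 mm is 0.0167, 4 mm is 0.0133.

```bash
python3 nudge.py '{"sx": [-0.0067, 0, 0, 0], "sy": [0, 0, 0, 0], "sz": [0.0167, 0.0133, 0.0067, 0], "rx": [0, 0, 0, 0], "ry": [0, 0, 0, 0], "rz": [0, 0, 0, 0], "finger_gap": [0, 0, 0, 0]}'; python3 nudge.py '{"sx": [0, 0, 0], "sy": [0, 0, 0], "sz": [0.0067, 0.0067, 0], "rx": [0, 0, 0], "ry": [0, 0, 0], "rz": [0, 0, 0], "finger_gap": [0, 0, 0]}'; python3 nudge.py '{"sx": [0, 0, 0], "sy": [0, 0, 0], "sz": [0.0033, 0.0033, 0], "rx": [0, 0, 0], "ry": [0, 0, 0], "rz": [0, 0, 0], "finger_gap": [0, 0, 0]}'
```

```text
clock: 8.5
eef_pos: [524.7, -61.3, 78.5]
tool_rot: [3.141, -0.001, 0.122]
force: [-0.9, 0.3, 0.1]
width: 0.2
gripper_force: 0.0
clock: 8.8
eef_pos: [525.0, -61.3, 74.5]
tool_rot: [3.141, -0.001, 0.122]
force: [0.4, 0.3, 3.7]
width: 0.2
gripper_force: 1.4
clock: 9.1
eef_pos: [524.9, -61.3, 72.5]
tool_rot: [3.141, -0.001, 0.122]
force: [0.4, -0.9, 3.6]
width: 0.2
gripper_force: 2.0
```

In the tool's units: 1 mm is 0.0033.

```bash
python3 nudge.py '{"sx": [0, 0, 0], "sy": [0, 0, 0], "sz": [0.0033, 0.0033, 0], "rx": [0, 0, 0], "ry": [0, 0, 0], "rz": [0, 0, 0], "finger_gap": [0, 0, 0]}'; python3 nudge.py '{"sx": [0, 0, 0], "sy": [0, 0, 0], "sz": [0.0033, 0, 0], "rx": [0, 0, 0], "ry": [0, 0, 0], "rz": [0, 0, 0], "finger_gap": [0, 0, 0]}'
```

```text
clock: 9.4
eef_pos: [525.0, -61.4, 71.0]
tool_rot: [3.141, -0.001, 0.122]
force: [-0.3, 0.3, 9.4]
width: 0.4
gripper_force: 4.9
clock: 9.7
eef_pos: [525.0, -61.4, 70.9]
tool_rot: [3.141, -0.001, 0.122]
force: [-1.3, 0.4, 18.0]
width: -0.1
gripper_force: 9.1
```

The button has bottomed out: the force reached 18 N with no further travel. I lift off and check.

In the tool's units: -40 mm is -0.1333, -30 mm is -0.1.

```bash
python3 nudge.py '{"sx": [0, 0, 0, 0, -0.1333, -0.1333, 0], "sy": [0, 0, 0, 0, 0, 0, 0], "sz": [-0.0333, -0.1, -0.1333, -0.1333, 0, 0, 0], "rx": [0, 0, 0, 0, 0, 0, 0], "ry": [0, 0, 0, 0, 0, 0, 0], "rz": [0, 0, 0, 0, 0, 0, 0], "finger_gap": [0, 0, 0, 0, 0, 0, 0]}'
python3 - <<'E'
from h import *
T=camrig.get_image('wrist');cv2.imwrite('pics/w4.png',T)
E
```

```text
clock: 10.4
eef_pos: [437.3, -71.7, 188.6]
tool_rot: [-3.14, 0.01, 0.12]
force: [0.5, -0.1, -0.8]
width: 0.3
gripper_force: 0.0
```

View pics/w4.png

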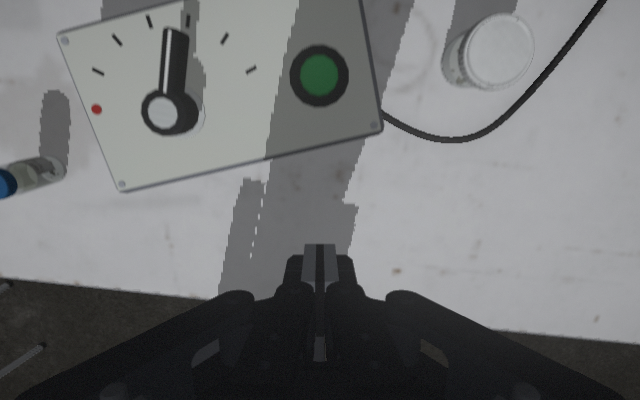

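The lever (170,30) is still by tick 4 (188,20), with the offset due to parallax. The button (319,75) is up, and the vial and pot are standing.

```bash
python3 -c "
from cell import ctrl, camrig, read_state
print(ctrl.finish_job())"
```

```text
the job is handed in; nothing more can be done
None
```

I pushed the selector two clicks from position 2 to position 4, then pressed the green button fully down and released it. None of the vial, pot or dropper bottle was touched. The job is handed in, but no verdict came back.

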